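# Pack the wafers into the canister and press its lid home

## Robot

A 6-joint arm with a two-finger parallel gripper is mounted at the origin on a cart in front of the work surface, level with it; the furniture and walls round the work are solid. World frame = base frame: x ahead of the robot, y to its left, z up, the work surface at z = 0. Lengths are in mm, angles in degrees, forces in N, time in s.
With the tool pointing down it reaches from about 350 to 950 mm from the base axis. Payload 17.4 kg.
Tool frame: the origin (TCP) lies at the very end of the fingers, on their centre line; the grasp point (between the pads) lies behind it (ctrl.grasp_offset is the z of the grasp point in the tool frame, in mm); z points along the fingers, y is the line along which they close (so a half turn about z gives the same grasp; the last joint's range is limited). The gripper opens to 93 mm and grips with 3 to 60 N. Pads are 15 mm wide; open, the fingers measure 128 mm over their backs; the gripper's body (75 mm by 188 mm) begins 65 mm behind the grasp point.
Start: joints at [67.334, 6.646, 82.598, -0, 90.757, -2.166], TCP at [236.403, 632.255, 218.646] pointing down, gripper open.
Joint ranges: [-162.19, 162.19], [-47.58, 125.68], [4.15, 143.07], [-65.23, 245.23], [0.69, 171.88], [-170.13, 170.13]. Speed limits (degrees/s): [108.29, 108.29, 127.2, 180, 180, 180].

## Interface

Orientations are given as a 3x3 rotation matrix whose columns are the frame's x, y, z axes.
In Python, from bench import ctrl, eyes, finder gives the robot as it stands. The module is installed in compiled form; this text tells all that it offers.
- The arm moves only by the tool jog_arm, never from a script. Its argument "increments" is one flat list of numbers, 5 for each row, row after row: the closure, from -1 (fully open) to 1 (shut), then the shift along the tool's x, y, z in cm, then the turn about the tool's z in degrees. A call has 1 to 5 rows; each row shifts and turns the commanded pose from where the row before left it, along the tool's axes as they then stand; what a row does not reach is not made up. A row lasts 1/12 s, in which the tool goes at most 41.7 mm and 7.16 degrees, less where a joint would pass 70% of its speed; a pose out of reach is approached as far as the arm can. A call is refused whole if a number of a shift passes 4.17 or a number of a turn 7.16, either way. A call with a gripper value outside its range is refused whole. The fingers move at their own pace and stop on an object; the grip force is fixed at half the most. Time passes only in rows, so rows that do not move let the fingers close. It gives the time, the measured TCP pose, the force, the opening and the grip force at its end, in the units of the state.
- ctrl.sense(): the state, without advancing time (a new reading comes with each control period).
- eyes.capture(name): name is "scene" or "top"; returns (picture, depth): 420x560x3 uint8, red, green, blue; 420x560 float32, mm along the optical axis (not along the pixel's ray), 0 where there is no reading.
- eyes.calibration(name): a dict with "fx", "fy", "cx", "cy" (pixels), "view" (4x4, takes a point from world to camera coordinates). Camera axes: x right, y up, looking along -z (the intrinsics and any distortion apply to the point x, -y, -z); pixel columns grow to the right and rows downward; lengths in mm; the calibration is good to about 2 mm. A picture is of the moment at which its call begins. calibration takes no time and is no camera call.
- ctrl.job_done(): hands the job in; it is judged then, once.
Trained networks look in the newest picture that a camera, given by its name, has taken for a name from the list of things; names that differ only in an ending like _2 or _b are one class to them, and where a whole thing is asked for, a point or a joint stands for the part that bears it (a point fixed in the world has none). Each returns a list of dicts, best first, with "conf" (0 to 1); they miss things now and then, are a little off and sometimes report something else, mostly with a low value. They report only what shows in the picture. A call takes as long as a camera call.
- finder.masks_of(camera, query): "mask" (420x560 bool, what is visible of it) and "extent" ([centre column, centre row, width, height] in pixels, round what is visible of it).
The state is a dict: "time": time; "joint_pos": joint angles; "joint_vel": joint speeds; "effort": joint torques, N m; "eef_pos": TCP position; "orientation": TCP orientation; "ft_force": force on the tool from outside, world axes, zero at the start; "ft_torque": the same for the moment, N m; "finger_gap": opening from 0.0 (shut) to 1.0 (fully open); "finger_force": force on a finger pad.
Only numpy, scipy, OpenCV 4.12 (cv2) and the standard library are available. Lean on these libraries where they do the work, as an engineer would, in place of code of your own. Each camera call takes 0.05 s, during which the arm holds its last target. There are 200 camera calls.

## Task

Lay the flat pack of wafers in the open white canister, then close the canister with the wooden lid that fits it: set the lid on the mouth and press it down until it snaps home, level and flush on the rim all round. Leave the smaller lid where it lies and the canister standing upright on the table.

Things in the scene. Friction and masses are not known exactly. Their poses are not given: they have to be found in the camera images.
- canister_rim (a point): Loose open round white ceramic canister, 158 mm across, 70 mm high, wall and floor 5 mm, 0.9 kg. Point: centre of its mouth, level with the rim's top; z up. The mouth is 148 mm wide; eight sprung rubber nubs centred 5 mm below the rim stand out of the inner wall and narrow it to 138 mm. They give way outward and snap over the bead of the lid's plug.
- lid_bar (a point): The lid that fits: loose wooden disc 162 mm across, 10 mm thick, about 0.15 kg, lying plug down, with a bar handle on top 80 mm long (its own y), 18 mm wide (x), 30 mm high. Point: centre of the bar, 15 mm above the disc's top, 25 mm above its underside, 43 mm above the plug's underside; z up. With the lid home this point is 25 mm above the rim.
- small_lid_bar (a point): A smaller lid of the same make for another jar, disc 100 mm across, same bar handle, too small for the canister. Point: centre of its bar, 43 mm above the plug's underside.
- wafer_pack_center (a point): Loose flat pack of filled wafers, a box 96 mm long (its own y), 46 mm wide (its own x) and 22 mm thick (z), 0.06 kg, lying flat on the table. This point is its centre. It fits flat on the canister's floor, where its centre is about 54 mm below the rim.
- lid: The same fitting lid; origin at the centre of the plug's underside. Dark plug 18 mm deep under the disc: nose 135 mm wide at the bottom, bead 143 mm wide 7 to 9 mm up, neck 138 mm. Laid loosely on the canister it centres itself and rests on the nubs, disc about 12 mm above the rim; pushed down over its middle with about 10 to 18 N it snaps in and the disc lies on the rim.

How it is judged (in metres and radians):
On the way, in this order (a step that is already met when the one before it is completed fails the run):
1. the wafer pack lies flat in the canister (horizontal distance between wafer_pack_center and canister_rim below 0.045 m and z of wafer_pack_center in the frame of canister_rim below -0.045 m), for 0.2 s.
2. the robot has pressed the fitting lid home (still touching it) (z of lid_bar in the frame of canister_rim below 0.028 m and horizontal distance between lid_bar and canister_rim below 0.006 m and angle between the z axis of lid_bar and the z axis of canister_rim, either way round below 0.04 rad and contact force between any of the fingers, the arm and lid above 0.5 N).
At the end, for the whole second after the job is handed in: Pack flat in the canister (centre 45 mm or more below rim, within 45 mm of axis); fitting lid seated: bar centre 22-28 mm above the rim and within 6 mm of the axis, parallel to the rim within 0.03 rad; canister upright (0.05 rad) on the table, rim 65-75 mm up; small lid moved under 30 mm (all of step 1 and z of lid_bar in the frame of canister_rim between 0.022 and 0.028 m and horizontal distance between lid_bar and canister_rim below 0.006 m and angle between the z axis of lid_bar and the z axis of canister_rim, either way round below 0.03 rad and angle between canister_rim's own z axis and vertical below 0.05 rad and height (world z) of canister_rim between 0.065 and 0.075 m and distance of small_lid_bar from where it was at the start of the episode below 0.03 m); the robot touches nothing.
It also fails if it takes over 58 s, if anything falls off the work surface, if the arm or the gripper's body presses on something with over 40 N, if the wrist force passes 120 N, or if a joint passes its speed limit or range.

## Working session

There is one attempt and no reset: what is moved stays moved. The work goes in short steps, Python scripts to look and compute and a tool call to move; the robot and the scene stay as the last step left them, time stands still between calls to the robot, and variables do not carry over. Pictures are saved under pics/ and viewed, at most 10 in all, crops included, and the job is handed in when it is done.

Besides the shell and the picture viewer there is one more tool, called after "Request:" by a JSON object that holds its "method" and its "body", one argument or row to a line. jog_arm: Moves the arm, as the interface text tells. Its arguments: {"type":"object","properties":{"increments":{"type":"array"}},"required":["increments"]}

```bash
mkdir -p pics
cat > h.py <<'E'
import numpy as np, cv2
from bench import ctrl, eyes, finder
def world(cam,depth):
    c=eyes.calibration(cam);V=np.array(c["view"]);h,w=depth.shape
    u,v=np.meshgrid(np.arange(w),np.arange(h))
    P=np.stack([(u-c["cx"])/c["fx"]*depth,-(v-c["cy"])/c["fy"]*depth,-depth,np.ones_like(depth)],-1)
    W=(P@np.linalg.inv(V).T)[...,:3];W[depth<=0]=np.nan
    return W
E
python3 - <<'E'
from h import *
s=ctrl.sense();print(s["time"],s["eef_pos"],s["orientation"],s["finger_gap"],ctrl.grasp_offset)
ims=[]
for cam in("top","scene"):
    p,d=eyes.capture(cam);W=world(cam,d);np.savez(f"/tmp/{cam}.npz",p=p,W=W)
    print(cam,np.linalg.inv(np.array(eyes.calibration(cam)["view"]))[:3,3:].ravel().round())
    cv2.imwrite(f"pics/{cam}0.png",p[...,::-1])
    for q in("canister_rim","lid_bar","small_lid_bar","wafer_pack_center","lid"):
        for r in finder.masks_of(cam,q)[:2]:
            X=W[r["mask"]];X=X[~np.isnan(X[:,0])]
            if len(X)<5: continue
            z=np.percentile(X[:,2],[5,50,95]).round()
            print(q,round(r["conf"],2),np.round(r["extent"]),"med",np.median(X,0).round(),"min",np.percentile(X,1,0).round(),"max",np.percentile(X,99,0).round(),z)
E
```

```text
0.0 [236.31008376 632.05610033 217.89766217] [[-9.36683263e-01  3.50177471e-01 -4.52354104e-04]
 [ 3.50177761e-01  9.36682614e-01 -1.10327541e-03]
 [ 3.73700327e-05 -1.19182396e-03 -9.99999289e-01]] 0.9976370826113398 -18.8
top [ 430.  -33. 1413.]
canister_rim 0.92 [280. 202.  59.  57.] med [578. -44.   7.] min [ 497. -117.   -1.] max [646.  28.  74.] [ 1.  7. 71.]
canister_rim 0.38 [177. 242.  57.  55.] med [458. 253.  30.] min [384. 180.  22.] max [534. 328.  61.] [24. 30. 57.]
lid_bar 0.77 [177. 241.  55.  54.] med [458. 255.  30.] min [385. 181.  22.] max [533. 330.  61.] [25. 30. 57.]
small_lid_bar 0.71 [191. 186.  36.  35.] med [616. 226.  30.] min [574. 181.  22.] max [665. 271.  64.] [24. 30. 61.]
wafer_pack_center 0.57 [374. 251.  34.  22.] med [ 444. -309.   22.] min [ 419. -360.    1.] max [ 471. -264.   30.] [16. 22. 27.]
lid 0.96 [178. 242.  59.  55.] med [458. 254.  30.] min [384. 180.  22.] max [534. 330.  61.] [24. 30. 57.]
scene [ 117. -656.  659.]
canister_rim 0.81 [301. 210.  65.  65.] med [579. -39.  34.] min [ 493. -127.   -0.] max [646.  26.  71.] [ 3. 34. 69.]
lid_bar 0.89 [202. 169.  59.  35.] med [459. 243.  28.] min [380. 172.   2.] max [535. 327.  59.] [24. 28. 57.]
small_lid_bar 0.78 [258. 156.  32.  34.] med [612. 207.  28.] min [572. 173.  -1.] max [670. 316.  59.] [ 5. 28. 58.]
wafer_pack_center 0.85 [327. 327.  45.  49.] med [ 438. -323.   21.] min [ 412. -365.   -2.] max [ 467. -267.   24.] [ 5. 21. 23.]
```

```bash
cat >> h.py <<'E'
def rect(W,c,r,z0,z1):
    m=(np.hypot(W[...,0]-c[0],W[...,1]-c[1])<r)&(W[...,2]>z0)&(W[...,2]<z1)
    X=W[m][:,:2].astype(np.float32)
    (cx,cy),(w,h),a=cv2.minAreaRect(X)
    if w>h: a+=90; w,h=h,w
    # long axis angle in world, deg
    return len(X),(round(cx,1),round(cy,1)),X.mean(0).round(1),"wid/len",round(w),round(h),"long axis",round((a+90)%180,1)
def ring(W,c,z0,z1,r0,r1):
    from scipy.optimize import least_squares
    d=np.hypot(W[...,0]-c[0],W[...,1]-c[1]);m=(d>r0)&(d<r1)&(W[...,2]>z0)&(W[...,2]<z1)
    X=W[m];f=least_squares(lambda p:np.hypot(X[:,0]-p[0],X[:,1]-p[1])-p[2],[c[0],c[1],75],loss="soft_l1").x
    return len(X),f.round(1),np.median(X[:,2]).round(1)
E
python3 - <<'E'
from h import *
for cam in("top","scene"):
    W=np.load(f"/tmp/{cam}.npz")["W"]
    print(cam,"lid",rect(W,(458,254),80,42,75),"disc",rect(W,(458,254),90,17,38))
    print("small",rect(W,(616,226),60,45,75))
    print("pack",rect(W,(442,-314),80,12,35))
    print("can",ring(W,(574,-44),62,80,55,95),ring(W,(458,254),20,38,70,95))
a=cv2.imread("pics/top0.png");b=cv2.imread("pics/scene0.png")
cv2.imwrite("pics/both0.png",np.vstack([a[140:300,130:430],b[130:360,170:470]]).repeat(2,0).repeat(2,1)[:,:])
c=np.hstack([cv2.resize(a[120:300,140:420],(400,257)),cv2.resize(b[120:380,160:400],(400,433))[:257]])
cv2.imwrite("pics/both0.png",cv2.resize(np.vstack([a[130:300,130:430],b[130:360,170:470]]),(435,580)))
E
```

```text
top lid (192, (458.6, 255.4), array([458.6, 253.8], dtype=float32), 'wid/len', 19, 80, 'long axis', 62.7) disc (2267, (458.1, 254.8), array([458.2, 254.1], dtype=float32), 'wid/len', 159, 161, 'long axis', 92.2)
small (192, (620.6, 226.0), array([619.8, 225.5], dtype=float32), 'wid/len', 18, 80, 'long axis', 89.1)
pack (517, (443.6, -310.9), array([ 443.6, -310.4], dtype=float32), 'wid/len', 45, 96, 'long axis', 77.4)
can (368, array([571.8, -44.8,  75.7]), np.float64(69.7)) (606, array([458.2, 254.3,  75.5]), np.float64(28.9))
scene lid (151, (458.1, 251.0), array([454.9, 242.2], dtype=float32), 'wid/len', 18, 86, 'long axis', 63.3) disc (1333, (462.7, 255.7), array([458.3, 247. ], dtype=float32), 'wid/len', 144, 159, 'long axis', 144.4)
small (149, (619.8, 220.7), array([617. , 215.6], dtype=float32), 'wid/len', 20, 79, 'long axis', 89.8)
pack (1185, (442.3, -315.4), array([ 440. , -319.7], dtype=float32), 'wid/len', 46, 97, 'long axis', 77.2)
can (610, array([570.6, -50.2,  75.9]), np.float64(67.8)) (330, array([458. , 250.9,  75.9]), np.float64(27.2))
```

View pics/both0.png

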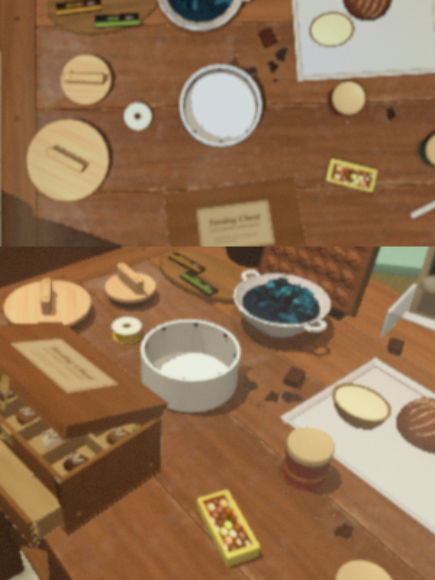

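View pics/scene0.png

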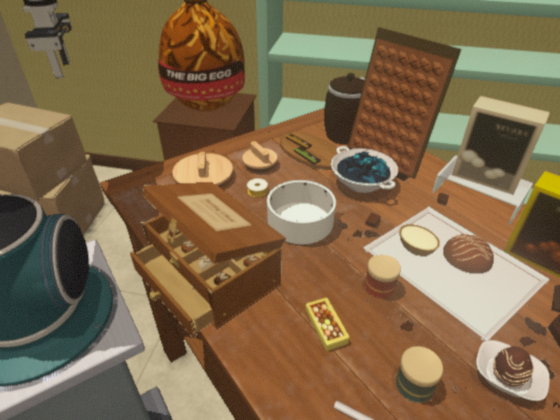

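Run:
```python
from h import *
A=np.concatenate([np.load(f"/tmp/{c}.npz")["W"].reshape(-1,3) for c in("top","scene")])
A=A[~np.isnan(A[:,0])]
xs=np.arange(225,800,50);ys=np.arange(700,-450,-50)
print("y\\x",xs+25)
for y in ys:
    r=[]
    for x in xs:
        m=(A[:,0]>=x)&(A[:,0]<x+50)&(A[:,1]>=y-25)&(A[:,1]<y+25)&(A[:,2]<900)
        r.append(int(np.percentile(A[m,2],98)) if m.sum()>3 else -99)
    print(y,*["%5d"%k for k in r])
```

```text
y\x [250 300 350 400 450 500 550 600 650 700 750 800]
700   344   345  -784  -786  -785  -784  -783  -784  -786  -785  -785  -787
650   361   325  -783  -786  -787  -785  -785  -788  -787  -788  -788  -785
600   402   -99   -99   -99   -99   -99   -99   -99   -99   -99   -99   -99
550   348   -99   -99   -99   -99   -99   -99   -99   -99   -99   -99   -99
500   493   -99   -99   -99   -99   -99   -99   -99   -99   -99   -99   -99
450   539   -99   -99   -99   -99   -99   -99   -99   -99   -99   -99   -99
400     6     7     6     6     7     6     6     7     6     7     6     6
350     6     6     6     7    32    29     7     6     7     7     7     7
300     4     5     6    33    59    57    30     6     8     7    30    23
250     6     6     6    34    62    36    32    61    60    18    31    29
200     5     6     6    33    57    34    27    61    57    18    31    28
150     5     5     6     7    27     7    26    24     8    13    30    21
100     6     5     5     6     7     8    27     7     7     6    26    58
50   188   178   158   140     6     6    71    72     6     6    56    72
0   189   182   163   142     6    72    70    69    71    55    58    83
-50   189   185   166   147     6    70    11    10    70     6    57    65
-100   188   188   170   151   128    70    70    71    70     6    50    57
-150   175   189   172   152   133     6    65    59     7    19    17     5
-200   106   188   172   151   131     4     5     5    17    24    45    18
-250     4     5     4     4    23     5     6    65    18    49    50    12
-300     4     4     4    21    27     5    63    67    17    46    48    50
-350     3     4     4    22    26     4     4    62    17    12    38    53
-400     4     4     4     4     4     4     6     5    17    12    17    42
```

Request:
{"method": "jog_arm", "body": {
  "increments": [-1,-2.4,-2.45,0,0,-1,-2.4,-2.45,0,0,-1,-2.4,-2.45,0,0,-1,-2.4,-2.45,0,0,-1,-2.4,-2.45,0,0]
}}

```text
time: 1.02
eef_pos: [306.2, 474.0, 218.6]
orientation: [[-0.937, 0.35, 0.0], [0.35, 0.937, 0.0], [-0.0, 0.0, -1.0]]
ft_force: [0.3, 0.6, 0.5]
finger_gap: 1.001
finger_force: 0.0
```

Request:
{"method": "jog_arm", "body": {
  "increments": [-1,-2.4,-2.45,0,0,-1,-2.4,-2.45,0,0,-1,-2.4,-2.45,0,0,-1,-2.4,-2.45,0,0,-1,-2.4,-2.45,0,0]
}}

```text
time: 1.43
eef_pos: [375.7, 317.2, 218.8]
orientation: [[-0.937, 0.35, 0.0], [0.35, 0.937, 0.0], [-0.0, 0.0, -1.0]]
ft_force: [0.1, 1.6, 0.4]
finger_gap: 1.001
finger_force: 0.0
```

Request:
{"method": "jog_arm", "body": {
  "increments": [-1,-2.4,-2.45,0,0,-1,-2.4,-2.45,0,0,-1,-2.4,-2.45,0,0,-1,-2.4,-2.45,0,0,-1,-2.4,-2.45,0,0]
}}

```text
time: 1.85
eef_pos: [445.2, 160.3, 219.0]
orientation: [[-0.937, 0.35, 0.001], [0.35, 0.937, 0.0], [-0.001, 0.0, -1.0]]
ft_force: [0.1, 0.7, -0.4]
finger_gap: 0.997
finger_force: 0.0
```

Request:
{"method": "jog_arm", "body": {
  "increments": [-1,-2.4,-2.45,0,0,-1,-2.4,-2.45,0,0,-1,-1,-3.3,0,0,-1,-1,-3.3,0,0,-1,-1,-3.3,0,0]
}}

```text
time: 2.27
eef_pos: [465.8, -5.6, 218.7]
orientation: [[-0.937, 0.35, 0.0], [0.35, 0.937, -0.0], [-0.0, 0.0, -1.0]]
ft_force: [0.6, 0.2, -0.5]
finger_gap: 1.0
finger_force: 0.0
```

Request:
{"method": "jog_arm", "body": {
  "increments": [-1,-1,-3.3,0,0,-1,-1,-3.3,0,0,-1,-1,-3.3,0,0,-1,-1,-3.3,0,0,-1,-1,-3.3,0,0]
}}

```text
time: 2.68
eef_pos: [454.7, -177.8, 219.0]
orientation: [[-0.937, 0.35, 0.001], [0.35, 0.937, -0.0], [-0.001, -0.0, -1.0]]
ft_force: [1.5, 0.2, -0.3]
finger_gap: 1.001
finger_force: 0.0
```

Request:
{"method": "jog_arm", "body": {
  "increments": [-1,-1,-3.3,0,0,-1,-1,-3.3,0,0,-1,-1,-3.3,0,0,-1,-1,-3.3,0,0,-1,0,0,0,6.85]
}}

```text
time: 3.1
eef_pos: [445.5, -318.1, 218.1]
orientation: [[-0.889, 0.457, -0.001], [0.457, 0.889, -0.001], [0.0, -0.001, -1.0]]
ft_force: [0.7, -0.1, -0.1]
finger_gap: 1.001
finger_force: 0.0
```

Request:
{"method": "jog_arm", "body": {
  "increments": [-1,0,0,0,6.85,-1,0,0,0,6.85,-1,0,0,0,6.85,-1,0,0,0,6.85,-1,0,0,0,6.85]
}}

```text
time: 3.52
eef_pos: [446.4, -313.8, 218.7]
orientation: [[-0.47, 0.883, 0.0], [0.883, 0.47, -0.0], [-0.0, 0.0, -1.0]]
ft_force: [-0.2, -0.0, 0.3]
finger_gap: 1.0
finger_force: 0.0
```

Request:
{"method": "jog_arm", "body": {
  "increments": [-1,0,0,0,6.85,-1,0,0,0,6.85,-1,0,0,0,6.85,-1,0,0,0,6.85,-1,0,0,0,6.85]
}}

```text
time: 3.93
eef_pos: [446.4, -313.7, 218.7]
orientation: [[0.108, 0.994, 0.0], [0.994, -0.108, -0.0], [-0.0, 0.0, -1.0]]
ft_force: [-0.2, -0.2, 0.3]
finger_gap: 0.997
finger_force: 0.0
```

Request:
{"method": "jog_arm", "body": {
  "increments": [-1,0,0,0,6.85,-1,0,0,0,0]
}}

```text
time: 4.1
eef_pos: [446.4, -313.7, 218.7]
orientation: [[0.226, 0.974, 0.0], [0.974, -0.226, -0.0], [-0.0, 0.0, -1.0]]
ft_force: [0.5, -0.3, 1.2]
finger_gap: 0.999
finger_force: 0.0
```

Request:
{"method": "jog_arm", "body": {
  "increments": [-1,0,-0.35,3.3,0,-1,0,0,3.3,0,-1,0,0,3.3,0,-1,0,0,3.3,0,-1,0,0,3.3,0]
}}

```text
time: 4.52
eef_pos: [442.9, -312.8, 52.4]
orientation: [[0.215, 0.977, 0.001], [0.977, -0.215, -0.0], [-0.0, 0.001, -1.0]]
ft_force: [-0.3, 0.2, 0.2]
finger_gap: 0.998
finger_force: 0.0
```

Request:
{"method": "jog_arm", "body": {
  "increments": [-1,0,0,2.5,0,-1,0,0,1.5,0,-1,0,0,0.9,0,1,0,0,0,0,1,0,0,0,0]
}}

```text
time: 4.93
eef_pos: [443.2, -313.1, 5.3]
orientation: [[0.218, 0.976, 0.0], [0.976, -0.218, -0.0], [-0.0, 0.0, -1.0]]
ft_force: [0.3, -0.7, 0.4]
finger_gap: 0.901
finger_force: 0.0
```

Request:
{"method": "jog_arm", "body": {
  "increments": [1,0,0,0,0,1,0,0,0,0,1,0,0,0,0,1,0,0,0,0,1,0,0,0,0]
}}

```text
time: 5.35
eef_pos: [443.1, -313.1, 5.1]
orientation: [[0.22, 0.976, 0.0], [0.976, -0.22, -0.0], [-0.0, 0.001, -1.0]]
ft_force: [0.0, 0.5, 0.6]
finger_gap: 0.549
finger_force: 0.0
```

Request:
{"method": "jog_arm", "body": {
  "increments": [1,0,0,0,0,1,0,0,0,0,1,0,0,0,0]
}}

```text
time: 5.6
eef_pos: [443.1, -313.0, 4.9]
orientation: [[0.22, 0.976, 0.0], [0.976, -0.22, -0.0], [-0.0, 0.0, -1.0]]
ft_force: [-0.9, 0.3, 4.0]
finger_gap: 0.497
finger_force: 30.0
```

Request:
{"method": "jog_arm", "body": {
  "increments": [1,0,0,-1.5,0,1,0,0,-3.2,0,1,0,0,-3.2,0,1,0,0,-3.3,0,1,0,0,-3.3,0]
}}

```text
time: 6.02
eef_pos: [442.7, -312.7, 150.9]
orientation: [[0.22, 0.976, -0.0], [0.976, -0.22, 0.0], [0.0, -0.0, -1.0]]
ft_force: [-0.1, 0.6, -0.7]
finger_gap: 0.494
finger_force: 30.0
```

Request:
{"method": "jog_arm", "body": {
  "increments": [1,3.2,0.74,0,0,1,3.2,0.74,0,0,1,3.2,0.74,0,0,1,3.2,0.74,0,0,1,3.2,0.74,0,0]
}}

```text
time: 6.43
eef_pos: [514.6, -163.5, 149.6]
orientation: [[0.22, 0.975, 0.0], [0.975, -0.22, -0.0], [-0.0, 0.0, -1.0]]
ft_force: [0.2, 0.1, -0.2]
finger_gap: 0.494
finger_force: 30.0
```

Request:
{"method": "jog_arm", "body": {
  "increments": [1,3.2,0.74,0,0,1,3.2,0.74,0,0,1,3.2,0.74,0,0,1,3.2,0.74,0,0,1,0,0,0,6.7]
}}

```text
time: 6.85
eef_pos: [572.7, -42.4, 149.2]
orientation: [[0.327, 0.945, -0.0], [0.945, -0.327, 0.001], [0.001, -0.001, -1.0]]
ft_force: [0.8, 0.3, -0.3]
finger_gap: 0.491
finger_force: 30.0
```

Request:
{"method": "jog_arm", "body": {
  "increments": [1,0,0,0,6.7,1,0,0,0,6.7,1,0,0,0,6.7,1,0,0,0,6.7,1,0,0,0,6.7]
}}

```text
time: 7.27
eef_pos: [571.2, -46.5, 149.4]
orientation: [[0.801, 0.599, -0.0], [0.599, -0.801, 0.0], [-0.0, -0.0, -1.0]]
ft_force: [0.3, -0.3, -1.4]
finger_gap: 0.497
finger_force: 30.0
```

Request:
{"method": "jog_arm", "body": {
  "increments": [1,0,0,0,6.7,1,0,0,0,6.7,1,0,0,0,6.7,1,0,0,0,6.7,1,0,0,0,0]
}}

```text
time: 7.68
eef_pos: [571.2, -46.6, 149.4]
orientation: [[0.985, 0.173, -0.0], [0.173, -0.985, 0.0], [-0.0, -0.0, -1.0]]
ft_force: [-0.1, -0.5, 0.2]
finger_gap: 0.494
finger_force: 30.0
```

Run:
```python
from h import *
ims=[]
for cam in("top","scene"):
    p,d=eyes.capture(cam);ims.append(p);W=world(cam,d);np.savez(f"/tmp/{cam}1.npz",p=p,W=W)
    print(cam,ring(W,(571.5,-47),62,78,60,90))
a,b=ims
cv2.imwrite("pics/b1.png",cv2.resize(np.hstack([a[110:310,180:380],b[60:260,200:400]]),(800,400))[...,::-1])
```

```text
top (115, array([570. , -44.1,  74.1]), np.float64(69.9))
scene (570, array([570.6, -50.3,  75.9]), np.float64(67.8))
```

View pics/b1.png

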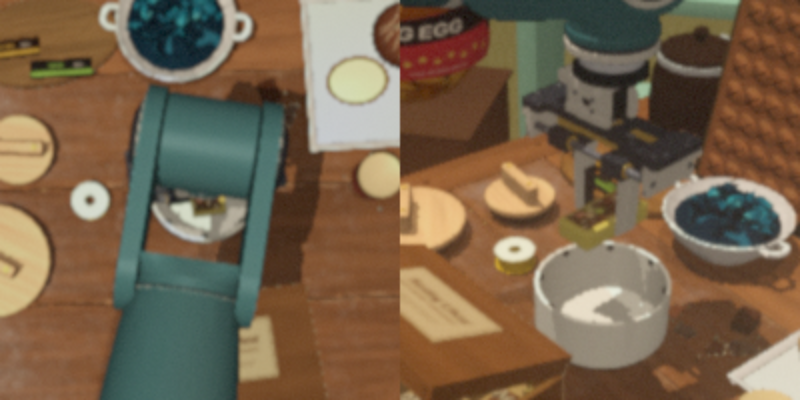

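Request:
{"method": "jog_arm", "body": {
  "increments": [1,0,0,3.2,0,1,0,0,3.2,0,1,0,0,3.2,0,1,0,0,2.2,0,1,0,0,1.2,0]
}}

```text
time: 8.2
eef_pos: [569.9, -46.4, 16.5]
orientation: [[0.983, 0.183, -0.004], [0.183, -0.983, 0.0], [-0.003, -0.001, -1.0]]
ft_force: [0.8, 1.2, -0.4]
finger_gap: 0.498
finger_force: 30.0
```

Request:
{"method": "jog_arm", "body": {
  "increments": [1,0,0,0.85,0,1,0,0,0,0,-0.3,0,0,0,0,-0.3,0,0,0,0,-0.3,0,0,0,0]
}}

```text
time: 8.62
eef_pos: [571.9, -46.7, 12.3]
orientation: [[0.984, 0.179, 0.002], [0.179, -0.984, -0.0], [0.002, 0.0, -1.0]]
ft_force: [-0.3, -0.2, 0.0]
finger_gap: 0.635
finger_force: 0.0
```

Request:
{"method": "jog_arm", "body": {
  "increments": [-0.3,0,0,-1.5,0,-0.3,0,0,-3.2,0,-0.3,0,0,-3.2,0,-0.3,0,0,-3.2,0,-0.3,0,0,-3.2,0]
}}

```text
time: 9.03
eef_pos: [571.2, -46.6, 156.5]
orientation: [[0.984, 0.179, 0.001], [0.179, -0.984, -0.0], [0.001, 0.0, -1.0]]
ft_force: [-0.5, -0.2, 0.2]
finger_gap: 0.657
finger_force: 0.0
```

Request:
{"method": "jog_arm", "body": {
  "increments": [-0.3,-0.58,-3.15,0,0,-0.3,-0.58,-3.15,0,0,-0.3,-0.58,-3.15,0,0,-0.3,-0.58,-3.15,0,0,-0.3,-0.58,-3.15,0,0]
}}

```text
time: 9.45
eef_pos: [514.0, 104.3, 155.1]
orientation: [[0.984, 0.179, 0.001], [0.179, -0.984, 0.0], [0.001, 0.0, -1.0]]
ft_force: [0.1, -0.5, -0.3]
finger_gap: 0.652
finger_force: 0.0
```

Request:
{"method": "jog_arm", "body": {
  "increments": [-0.3,-0.58,-3.15,0,0,-0.3,-0.58,-3.15,0,0,-0.3,-0.58,-3.15,0,0,-0.3,-0.58,-3.15,0,0,-0.3,-0.58,-3.15,0,0]
}}

```text
time: 9.87
eef_pos: [457.2, 254.4, 155.1]
orientation: [[0.984, 0.179, 0.001], [0.179, -0.984, 0.001], [0.001, -0.0, -1.0]]
ft_force: [1.3, -0.4, -0.1]
finger_gap: 0.651
finger_force: 0.0
```

Request:
{"method": "jog_arm", "body": {
  "increments": [-0.3,0,0,0,-6.6,-0.3,0,0,0,-6.6,-0.3,0,0,0,-6.6,-0.3,0,0,0,-6.6,-0.3,0,0,0,-6.6]
}}

```text
time: 10.28
eef_pos: [458.0, 253.1, 154.9]
orientation: [[0.723, 0.69, 0.001], [0.69, -0.723, 0.0], [0.001, 0.0, -1.0]]
ft_force: [0.3, 0.4, 0.5]
finger_gap: 0.649
finger_force: 0.0
```

Request:
{"method": "jog_arm", "body": {
  "increments": [-0.3,0,0,0,-6.6,-0.3,0,0,0,-6.6,-0.3,0,0,0,-6.6,-0.3,0,0,0,0]
}}

```text
time: 10.62
eef_pos: [458.0, 253.0, 154.9]
orientation: [[0.447, 0.895, 0.001], [0.895, -0.447, 0.0], [0.001, 0.001, -1.0]]
ft_force: [0.8, 0.4, 0.1]
finger_gap: 0.65
finger_force: 0.0
```

Run:
```python
from h import *
ims=[]
for cam in("top","scene"):
    p,d=eyes.capture(cam);ims.append(p);W=world(cam,d);np.savez(f"/tmp/{cam}2.npz",p=p,W=W)
    print(cam,ring(W,(571.5,-47),62,78,60,90),"pack",rect(W,(571.5,-47),60,18,40))
    print("lid",rect(W,(458,254),60,42,75))
a,b=ims
cv2.imwrite("pics/b2.png",cv2.resize(np.hstack([a[110:310,160:360],b[60:260,170:370]]),(800,400))[...,::-1])
```

```text
top (365, array([571.8, -44.7,  75.7]), np.float64(70.0)) pack (509, (569.7, -44.2), array([569.6, -44.2], dtype=float32), 'wid/len', 46, 95, 'long axis', 10.4)
lid (82, (450.0, 238.1), array([449.6, 233.4], dtype=float32), 'wid/len', 18, 43, 'long axis', 62.7)
scene (599, array([570.5, -50.1,  76. ]), np.float64(68.0)) pack (390, (575.2, -48.0), array([579.8, -47.8], dtype=float32), 'wid/len', 45, 82, 'long axis', 9.1)
lid (151, (457.7, 249.5), array([455.1, 242.4], dtype=float32), 'wid/len', 18, 82, 'long axis', 62.6)
```

View pics/b2.png

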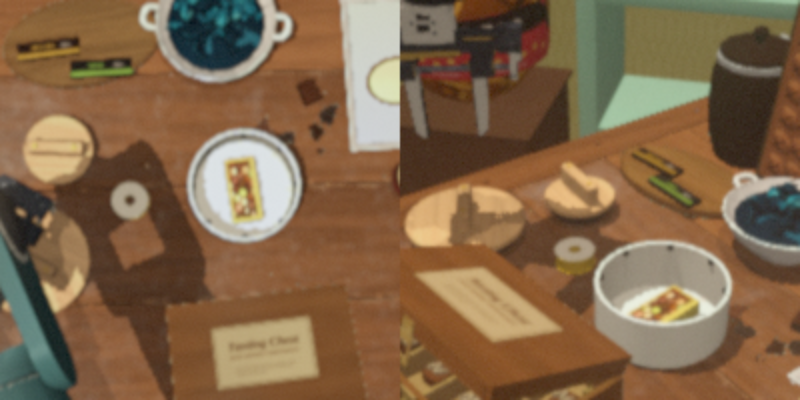

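Request:
{"method": "jog_arm", "body": {
  "increments": [-0.3,-0.1,0,3.2,0,-0.3,0,0,3.2,0,-0.3,0,0,3,0,-0.3,0,0,2,0,-0.3,0,0,0.9,0]
}}

```text
time: 11.13
eef_pos: [456.2, 251.4, 28.3]
orientation: [[0.456, 0.89, -0.003], [0.89, -0.456, -0.001], [-0.003, -0.002, -1.0]]
ft_force: [0.0, 0.3, -0.6]
finger_gap: 0.645
finger_force: 0.1
```

Request:
{"method": "jog_arm", "body": {
  "increments": [1,0,0,0,0,1,0,0,0,0,1,0,0,0,0,1,0,0,0,0,1,0,0,0,0]
}}

```text
time: 11.55
eef_pos: [457.8, 252.2, 31.9]
orientation: [[0.453, 0.892, 0.001], [0.892, -0.453, 0.0], [0.001, 0.001, -1.0]]
ft_force: [0.4, -0.6, -0.5]
finger_gap: 0.343
finger_force: 0.0
```

Request:
{"method": "jog_arm", "body": {
  "increments": [1,0,0,0,0,1,0,0,0,0,1,0,0,0,0,1,0,0,0,0]
}}

```text
time: 11.88
eef_pos: [457.6, 252.1, 31.5]
orientation: [[0.453, 0.892, 0.0], [0.892, -0.453, 0.0], [0.0, 0.0, -1.0]]
ft_force: [-1.1, 0.3, 4.3]
finger_gap: 0.186
finger_force: 30.0
```

Request:
{"method": "jog_arm", "body": {
  "increments": [1,0,0,-2,0,1,0,0,-3.5,0,1,0,0,-3.5,0,1,0,0,-3.5,0,1,0,0,-3.5,0]
}}

```text
time: 12.3
eef_pos: [457.0, 251.9, 192.6]
orientation: [[0.452, 0.892, -0.0], [0.892, -0.452, -0.0], [-0.0, -0.0, -1.0]]
ft_force: [0.9, 0.2, -2.2]
finger_gap: 0.192
finger_force: 30.0
```

Request:
{"method": "jog_arm", "body": {
  "increments": [1,-2.15,2.37,0,0,1,-2.15,2.37,0,0,1,-2.15,2.37,0,0,1,-2.15,2.37,0,0,1,-2.15,2.37,0,0]
}}

```text
time: 12.72
eef_pos: [514.6, 101.1, 191.0]
orientation: [[0.452, 0.892, -0.0], [0.892, -0.452, 0.0], [-0.0, -0.0, -1.0]]
ft_force: [0.2, -0.1, -1.0]
finger_gap: 0.193
finger_force: 30.0
```

Request:
{"method": "jog_arm", "body": {
  "increments": [1,-2.15,2.37,0,0,1,-2.15,2.37,0,0,1,-2.15,2.37,0,0,1,-2.15,2.37,0,0,1,-2.15,2.37,0,0]
}}

```text
time: 13.13
eef_pos: [571.7, -48.5, 190.8]
orientation: [[0.453, 0.892, -0.0], [0.892, -0.453, 0.0], [-0.0, -0.0, -1.0]]
ft_force: [2.0, 0.8, -2.1]
finger_gap: 0.191
finger_force: 30.0
```

Request:
{"method": "jog_arm", "body": {
  "increments": [1,0,0,0,0,1,0,0,2.5,0,1,0,0,2.5,0,1,0,0,1,0,1,0,0,0,0]
}}

```text
time: 13.55
eef_pos: [570.2, -46.6, 128.3]
orientation: [[0.452, 0.892, -0.004], [0.892, -0.452, 0.001], [-0.001, -0.004, -1.0]]
ft_force: [-0.2, 0.8, -2.0]
finger_gap: 0.187
finger_force: 30.0
```

Run:
```python
from h import *
print(ctrl.sense()["eef_pos"])
ims=[]
for cam in("top","scene"):
    p,d=eyes.capture(cam);ims.append(p);W=world(cam,d);np.savez(f"/tmp/{cam}3.npz",p=p,W=W)
    print(cam,"lid ring",ring(W,(571.5,-47),130,148,70,90),"bar",rect(W,(571.5,-47),60,155,175),"can",ring(W,(571.5,-47),60,75,65,90))
    m=(np.hypot(W[...,0]-571,W[...,1]+47)<78)&(W[...,2]>125)&(W[...,2]<150);X=W[m]
    if len(X)>30:print(len(X),np.linalg.lstsq(np.c_[X[:,:2]-[571,-47],np.ones(len(X))],X[:,2],rcond=None)[0].round(4))
a,b=ims
cv2.imwrite("pics/b3.png",cv2.resize(np.hstack([a[110:310,180:380],b[60:260,200:400]]),(800,400))[...,::-1])
```

```text
[570.24788105 -46.60773477 128.34285404]
top lid ring (5, array([574.3, -39.7,  80.7]), np.float64(131.1)) bar (0, (0.0, 0.0), array([nan, nan], dtype=float32), 'wid/len', 0, 0, 'long axis', 90.0) can (0, array([571.5, -47. ,  75. ]), np.float64(nan))
241 [-9.500000e-03 -4.000000e-04  1.269688e+02]
scene lid ring (0, array([571.5, -47. ,  75. ]), np.float64(nan)) bar (251, (566.8, -47.5), array([567.2, -53. ], dtype=float32), 'wid/len', 48, 70, 'long axis', 85.9) can (409, array([570.3, -50.5,  75.8]), np.float64(67.8))
1804 [-6.700000e-03 -6.600000e-03  1.277592e+02]h.py:15: RuntimeWarning: Mean of empty slice.
  return len(X),(round(cx,1),round(cy,1)),X.mean(0).round(1),"wid/len",round(w),round(h),"long axis",round((a+90)%180,1)
  ret = um.true_divide(
  return _methods._mean(a, axis=axis, dtype=dtype,
  ret = ret.dtype.type(ret / rcount)
```

View pics/b3.png

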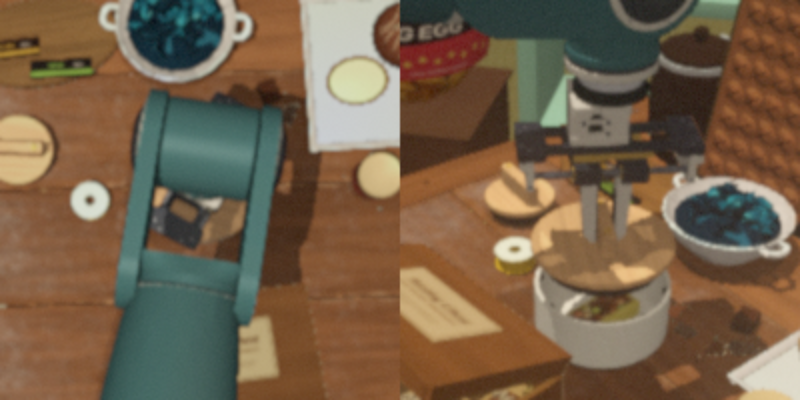

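Run:
```python
from h import *
for cam in("scene",):
    z=np.load(f"/tmp/{cam}3.npz");W=z["W"];m=(W[...,2]>118)&(W[...,2]<134)&(np.hypot(W[...,0]-571,W[...,1]+47)<95)
    P=W[m][:,:2].astype(np.float32);h=cv2.convexHull(P);print(cv2.minEnclosingCircle(P),cv2.fitEllipse(h))
    W0=np.load("/tmp/scene.npz")["W"];m=(W0[...,2]>20)&(W0[...,2]<36)&(np.hypot(W0[...,0]-458,W0[...,1]-252)<95)
    P=W0[m][:,:2].astype(np.float32);print(cv2.minEnclosingCircle(P))
print(ctrl.sense()["eef_pos"])
```

```text
((570.1778564453125, -47.491676330566406), 82.16511535644531) ((570.1779174804688, -47.72138977050781), (160.49278259277344, 161.55140686035156), 133.9081268310547)
((458.79364013671875, 250.75213623046875), 81.77981567382812)
[571.64944778 -46.70610713 131.87517712]
```

Request:
{"method": "jog_arm", "body": {
  "increments": [1,-0.12,0,1,0,1,0,0,1,0,1,0,0,0.9,0,1,0,0,0.4,0,1,0,0,0.2,0]
}}

```text
time: 14.07
eef_pos: [570.9, -48.0, 95.3]
orientation: [[0.452, 0.892, -0.001], [0.892, -0.452, -0.0], [-0.0, -0.0, -1.0]]
ft_force: [0.9, -2.0, 0.9]
finger_gap: 0.192
finger_force: 30.0
```

Request:
{"method": "jog_arm", "body": {
  "increments": [1,0,0,0.1,0,1,0,0,0,0,1,0,0,0,0]
}}

```text
time: 14.32
eef_pos: [571.1, -48.0, 95.5]
orientation: [[0.452, 0.892, 0.0], [0.892, -0.452, -0.0], [0.0, 0.0, -1.0]]
ft_force: [0.1, -0.3, -1.4]
finger_gap: 0.191
finger_force: 30.0
```

Request:
{"method": "jog_arm", "body": {
  "increments": [1,0,0,0.2,0,1,0,0,0,0,1,0,0,0.1,0,1,0,0,0,0]
}}

```text
time: 14.65
eef_pos: [571.7, -48.4, 93.1]
orientation: [[0.453, 0.892, 0.002], [0.892, -0.453, -0.001], [0.0, 0.002, -1.0]]
ft_force: [2.8, -3.5, 4.2]
finger_gap: 0.191
finger_force: 30.0
```

Request:
{"method": "jog_arm", "body": {
  "increments": [1,-0.05,0.12,0,0,1,0,0,0,0,1,0,0,0,0]
}}

```text
time: 14.9
eef_pos: [572.1, -48.9, 93.1]
orientation: [[0.452, 0.892, 0.001], [0.892, -0.452, 0.0], [0.001, 0.001, -1.0]]
ft_force: [-1.5, 0.1, 6.9]
finger_gap: 0.192
finger_force: 30.0
```

Lateral force is nearly gone; now press on.

Request:
{"method": "jog_arm", "body": {
  "increments": [1,0,0,0.2,0,1,0,0,0.2,0,1,0,0,0.2,0,1,0,0,0,0]
}}

```text
time: 15.23
eef_pos: [571.6, -48.9, 85.5]
orientation: [[0.452, 0.892, -0.001], [0.892, -0.452, 0.0], [-0.0, -0.001, -1.0]]
ft_force: [0.8, -0.4, -10.4]
finger_gap: 0.2
finger_force: 30.0
```

Request:
{"method": "jog_arm", "body": {
  "increments": [1,0,0,0.2,0,1,0,0,0.1,0,1,0,0,0,0]
}}

```text
time: 15.48
eef_pos: [571.6, -48.8, 83.5]
orientation: [[0.452, 0.892, -0.001], [0.892, -0.452, 0.0], [-0.0, -0.001, -1.0]]
ft_force: [-3.9, 0.9, 4.2]
finger_gap: 0.193
finger_force: 30.0
```

Request:
{"method": "jog_arm", "body": {
  "increments": [1,0,0,0.15,0,1,0,0,0,0,1,0,0,0,0]
}}

```text
time: 15.73
eef_pos: [571.6, -48.8, 83.4]
orientation: [[0.452, 0.892, -0.0], [0.892, -0.452, 0.0], [0.0, -0.0, -1.0]]
ft_force: [-12.3, 1.9, 20.0]
finger_gap: 0.189
finger_force: 30.0
```

Request:
{"method": "jog_arm", "body": {
  "increments": [1,0,0,-0.2,0,-0.5,0,0,0,0,-0.5,0,0,0,0,-0.5,0,0,0,0,-0.5,0,0,0,0]
}}

```text
time: 16.15
eef_pos: [571.8, -49.0, 83.5]
orientation: [[0.452, 0.892, -0.0], [0.892, -0.452, -0.0], [-0.0, -0.0, -1.0]]
ft_force: [0.2, 0.3, 0.1]
finger_gap: 0.431
finger_force: 0.0
```

Request:
{"method": "jog_arm", "body": {
  "increments": [-0.5,0,0,-1,0,-0.5,0,0,-2.5,0,-0.5,0,0,-3.3,0,-0.5,0,0,-3.3,0,-0.5,0,0,-3,0]
}}

```text
time: 16.57
eef_pos: [571.7, -49.0, 217.5]
orientation: [[0.452, 0.892, 0.001], [0.892, -0.452, -0.0], [0.0, 0.001, -1.0]]
ft_force: [0.0, 0.8, 0.2]
finger_gap: 0.74
finger_force: 0.0
```

Request:
{"method": "jog_arm", "body": {
  "increments": [-0.5,-3,0,0,0,-0.5,-3,0,0,0,-0.5,-3,0,0,0,-0.5,-3,0,0,0,-0.5,-3,0,0,0]
}}

```text
time: 16.98
eef_pos: [503.2, -183.8, 215.6]
orientation: [[0.452, 0.892, 0.001], [0.892, -0.452, -0.0], [0.0, 0.001, -1.0]]
ft_force: [-0.1, 0.8, 0.6]
finger_gap: 0.749
finger_force: 0.0
```

Request:
{"method": "jog_arm", "body": {
  "increments": [-0.5,-3,0,0,0,-0.5,-3,0,0,0,-0.5,-3,0,0,0,-0.5,0,0,0,0,-0.5,0,0,0,0]
}}

```text
time: 17.4
eef_pos: [462.7, -264.0, 215.4]
orientation: [[0.455, 0.891, 0.0], [0.891, -0.455, -0.0], [0.0, 0.001, -1.0]]
ft_force: [-0.0, 0.3, -0.1]
finger_gap: 0.746
finger_force: 0.0
```

Run:
```python
from h import *
ims=[]
for cam in("top","scene"):
    p,d=eyes.capture(cam);ims.append(p);W=world(cam,d)
    print(cam,"disc",rect(W,(571.5,-47),95,73,88),"bar",rect(W,(571.5,-47),60,98,125))
    m=(np.hypot(W[...,0]-571,W[...,1]+48)<72)&(W[...,2]>70)&(W[...,2]<92);X=W[m]
    print(len(X),np.linalg.lstsq(np.c_[X[:,:2]-[571,-47],np.ones(len(X))],X[:,2],rcond=None)[0].round(4))
    print("small",rect(W,(616,226),60,45,75))
a,b=ims
cv2.imwrite("pics/b4.png",cv2.resize(np.hstack([a[110:310,180:380],b[100:300,200:400]]),(800,400))[...,::-1])
```

```text
top disc (2363, (572.7, -44.3), array([571.1, -44.9], dtype=float32), 'wid/len', 158, 160, 'long axis', 91.5) bar (198, (571.3, -45.4), array([570.9, -45.1], dtype=float32), 'wid/len', 18, 79, 'long axis', 62.7)
1865 [9.00000e-04 3.20000e-03 8.07571e+01]
small (191, (620.6, 226.2), array([619.8, 225.1], dtype=float32), 'wid/len', 19, 81, 'long axis', 89.3)
scene disc (1671, (569.5, -52.7), array([562.6, -66.7], dtype=float32), 'wid/len', 157, 161, 'long axis', 152.9) bar (7, (562.0, -83.0), array([560.9, -84.6], dtype=float32), 'wid/len', 0, 11, 'long axis', 56.3)
1187 [-6.00000e-04 -2.40000e-03  7.95801e+01]
small (137, (619.5, 221.4), array([616.4, 218.9], dtype=float32), 'wid/len', 18, 82, 'long axis', 89.2)
```

View pics/b4.png

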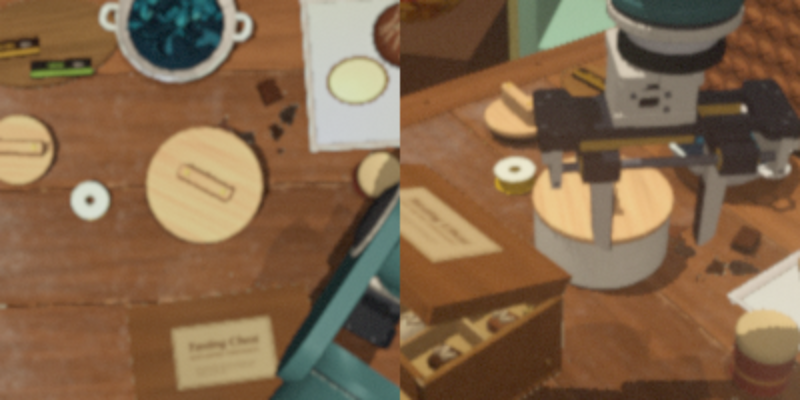

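The lid sits level and flush on the canister (left panel about (205,185), right about (605,200)): its disc top is at 80 mm with a tilt under 0.004 rad. The small lid hasn't moved and the robot is clear, so I'm handing in.

```bash
python3 -c "
from bench import ctrl
print(ctrl.job_done())"
```

```text
the job is handed in; nothing more can be done
None
```

The wafer pack is flat in the canister, the fitting lid is snapped home and level on the rim, the small lid hasn't moved, and the job was handed in at about 17.5 s; no verdict came back.

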